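# Make up two kits on the electronics repair bench

## Robot

A 6-joint arm with a two-finger parallel gripper is mounted at the origin on the work surface. World frame = base frame: x ahead of the robot, y to its left, z up, the work surface at z = 0. Lengths are in m, angles in rad, forces in N, time in s.
With the tool pointing down it reaches from about 0.35 to 0.85 m from the base axis. Payload 8.1 kg.
Tool frame: the origin (TCP) lies at the very end of the fingers, on their centre line; the grasp point (between the pads) lies 19 mm behind it; x points along the fingers, y is the direction in which the jaws open and shut, and the axes are right-handed (so a half turn about x gives the same grasp; the last joint's range is limited). The gripper opens to 93 mm and grips with 3 to 60 N. Pads are 15 mm wide; open, the fingers measure 128 mm over their backs; the gripper's body (75 mm by 188 mm) begins 65 mm behind the grasp point.
Start: joints at [-1.229, 0.13, 1.488, -0, 1.523, -0.085], TCP at [0.248, -0.546, 0.219] pointing down, gripper open.
Joint ranges: [-2.96, 2.96], [-0.89, 2.26], [0.02, 2.5], [-1.34, 4.48], [0, 2.73], [-2.66, 2.66]. Speed limits (rad/s): [2.39, 2.39, 2.79, 3.14, 3.14, 3.14].

## Interface

Orientations are given as a rotation vector (axis times angle).
In Python, from plant import * gives the robot as it stands. The module is installed in compiled form; this text tells all that it offers.
- The arm moves only by the tool apply_moves, never from a script. Its argument "series" is a list of rows, each an object with "jaw": the gripper's target within -1 to 1 (shut at 1, half-way at 0, fully open at -1); "linear": the shift along the tool's x, y, z normalised to -1 to 1, where 1 is 0.6 m, a list of three; "roll": the turn about the tool's x normalised to -1 to 1, where 1 is 30 degrees. A call has 1 to 20 rows; each row is the pose to reach, as a shift and turn from the pose measured when the call began, along the tool's axes at that moment; what a row does not reach only later rows make up. A row lasts 1/8 s, in which the tool goes at most 62.5 mm and 10.7 degrees, less where a joint would pass 70% of its speed; a pose out of reach is approached as far as the arm can. A call with a number of a shift or a turn outside -1 to 1 is refused whole. A call with a gripper value outside its range is refused whole. The fingers move at their own pace and stop on an object; "force" is the grip in N (left out, the last holds). Time passes only in rows, so rows that repeat a pose let the fingers close. It gives the time, the measured TCP pose, the force and the opening at its end, in the units of the state.
- read_state(): the state, without advancing time (a new reading comes with each control period).
- read_camera(name): name is "scene" or "top"; returns a dict with "pixels" (384x512x3 uint8, blue, green, red), "intrinsics" (3x3 intrinsics, pixels), "rvec" (rotation vector, rad) and "tvec" (3), from world to camera coordinates, as OpenCV has them. Camera axes: x right, y down, z forward; pixel columns grow to the right and rows downward; lengths in m; the calibration is good to about 2 mm. A picture is of the moment at which its call begins. There is no depth.
- close_job(): hands the job in, once; it reports no verdict.
The state is a dict: "t": time; "q": joint angles; "dq": joint speeds; "joint_torque": joint torques, N m; "tool_pos": TCP position; "orientation": TCP orientation; "force": force on the tool from outside, world axes, zero at the start; "wrist_torque": the same for the moment, N m; "opening": finger opening in m.
Only numpy, scipy, OpenCV 4.12 (cv2) and the standard library are available. Lean on these libraries where they do the work, as an engineer would, in place of code of your own. Each camera call takes 0.05 s, during which the arm holds its last target. There are 200 camera calls.

## Task

Make up the two repair kits. In the three-bay tray put the square cooling fan in the bay next to the tray's carrying tab, the flux jar in the middle bay and the large solder spool in the bay farthest from the tab; in the two-bay tray put the small solder spool in the bay next to the tab and the finned heat sink in the other bay. Set each one down, without dropping it, upright and flat on the floor of its bay, let go, and leave the screwdriver, multimeter and bottle where they are.

Things in the scene. Friction and masses are not known exactly. Their poses are not given: they have to be found in the camera images.
- tray3: Three-bay tray, light grey plastic, fixed, 246 x 86 mm (x, y). Walls and dividers 3 mm thick, tops 10 mm above the bench; floor 3 mm thick. Bays 80 mm wide (y) and, from -x to +x, 84, 66, 84 mm long, centred at x = -78, 0, +78 mm, y = 0. Flat carrying tab (26 x 60 mm, top 10 mm up, dark slot) sticks out at the -x end. Origin: centre of the underside without tab, on the bench; z up.
- tray2: Two-bay tray, light grey plastic, fixed, 149 x 86 mm (x, y). Walls and divider 3 mm thick, tops 10 mm above the bench; floor 3 mm thick. Two bays 70 mm long (x), 80 mm wide (y), centred at x = -36.5 and +36.5 mm, y = 0. Flat carrying tab (26 x 60 mm, top 10 mm up, dark slot) sticks out at the -x end. Origin: centre of the underside without tab, on the bench; z up.
- fan: Square cooling fan with a black frame and a round rotor, 60 x 60 mm (along its x and y), 25 mm high. Stands on the bench as it should go into the tray, origin at the centre of its underside, z up. About 55 to 115 g, loose.
- heat_sink: Heat sink, bare aluminium block with nine upright fins along its x, 50 x 50 mm (x, y), 30 mm high; grips like a solid block on any side. Stands on the bench as it should go into the tray, origin at the centre of its underside, z up. About 80 to 170 g, loose.
- flux_jar: Round flux jar, white with a black ribbed screw lid, 46 mm in diameter, 34 mm high. Stands on the bench as it should go into the tray, origin at the centre of its underside, z up. About 50 to 100 g, loose.
- spool_large: Large spool of solder standing on its flange: white flanges, grey wire, dark centre hole; 62 mm in diameter, 40 mm high. Stands on the bench as it should go into the tray, origin at the centre of its underside, z up. About 210 to 420 g, loose.
- spool_small: Small spool of solder, same make as the large one, standing on its flange: 42 mm in diameter, 30 mm high. Stands on the bench as it should go into the tray, origin at the centre of its underside, z up. About 70 to 140 g, loose.
- screwdriver: Bystander: screwdriver with a blue handle lying on the bench beyond the work, 160 mm long, lying along its x.
- multimeter: Bystander: yellow multimeter lying face up, 75 x 150 mm, about 43 mm high with its dial. Origin at the centre of its underside.
- bottle: Bystander: closed white bottle with a blue cap, 48 mm in diameter, 110 mm high, upright. Origin at the centre of its underside.

How it is judged:
By the outcome, as a careful person would: the job done as asked, in the order asked, and still so for the second after the job is handed in, with the robot touching nothing.
It also fails if it takes over 122 s, if anything falls off the work surface, if the arm or the gripper's body presses on something with over 40 N, if the wrist force passes 120 N, or if a joint passes its speed limit or range.

## Working session

There is one attempt and no reset: what is moved stays moved. The work goes in short steps, Python scripts to look and compute and a tool call to move; the robot and the scene stay as the last step left them, time stands still between calls to the robot, and variables do not carry over. Pictures are saved under pics/ and viewed, about 12 in all and at most 16, crops included, and the job is handed in when it is done.

Besides the shell and the picture viewer there is one more tool, called after "Request:" by a JSON object that holds its "fn" and its "kwargs". apply_moves: Moves the arm, as the interface text tells. Its arguments: {"type":"object","properties":{"series":{"type":"array"},"force":{"type":"number"}},"required":["series"]}

```bash
mkdir -p pics
cat > h.py <<'E'
from plant import *
import numpy as np, cv2
def cam(n):
    c=read_camera(n); np.savez(n+'.npz',**{k:np.array(v) for k,v in c.items()}); return c
def ray(c,uv,z):
    K=np.array(c['intrinsics']);R=cv2.Rodrigues(np.array(c['rvec'],float))[0];t=np.array(c['tvec'],float).ravel()
    o=-R.T@t; out=[]
    for u,v in np.atleast_2d(uv):
        d=R.T@np.linalg.solve(K,[u,v,1]); s=(z-o[2])/d[2]; out.append(o+s*d)
    return np.array(out)
def proj(c,P):
    return cv2.projectPoints(np.array(P,float).reshape(-1,1,3),np.array(c['rvec'],float),np.array(c['tvec'],float),np.array(c['intrinsics'],float),None)[0][:,0]
def rect(c):  # metric top-down at bench
    pass
E
python3 - <<'E'
from h import *
for n in('scene','top'):
    c=cam(n); cv2.imwrite(f'pics/{n}0.png',cv2.resize(c['pixels'],None,fx=1.5625,fy=1.5625,interpolation=cv2.INTER_CUBIC))
    R=cv2.Rodrigues(np.array(c['rvec'],float))[0]; print(n,-R.T@np.array(c['tvec']).ravel(),R.round(2).tolist(),np.array(c['intrinsics']).tolist())
print(read_state())
E
```

```text
scene [1.13999038 0.28458883 1.02637772] [[-0.48, 0.88, -0.01], [0.75, 0.4, -0.52], [-0.45, -0.26, -0.85]] [[424.6449260209035, 0.0, 243.07062071008744], [0.0, 424.6449260209035, 187.3501063013531], [0.0, 0.0, 1.0]]
top [ 0.57639338 -0.00624205  0.89301442] [[-0.02, -1.0, -0.0], [-1.0, 0.02, -0.06], [0.06, -0.0, -1.0]] [[390.6635607392695, 0.0, 254.53273535072745], [0.0, 390.6635607392695, 191.20086016650248], [0.0, 0.0, 1.0]]
{'t': 0.1, 'q': array([-1.22937811e+00,  1.31074092e-01,  1.48916021e+00, -9.32081080e-06,
        1.52302213e+00, -8.54103992e-02]), 'dq': array([-0.00100841, -0.00049594, -0.00350296, -0.00082726, -0.00094089,
       -0.00030894]), 'joint_torque': array([ 2.04055446e-03, -5.61341035e+01, -4.93095124e+01,  7.71248178e-02,
        2.91421416e-02, -5.42419127e-05]), 'tool_pos': array([ 0.24822928, -0.54567566,  0.21770484]), 'orientation': array([ 1.98608574,  0.43213852, -1.98653617]), 'force': array([ 0.073807  , -0.20728196,  0.1145182 ]), 'wrist_torque': array([ 0.05988391, -0.03916271, -0.00132408]), 'opening': 0.09308759394601115}
```

View pics/top0.png

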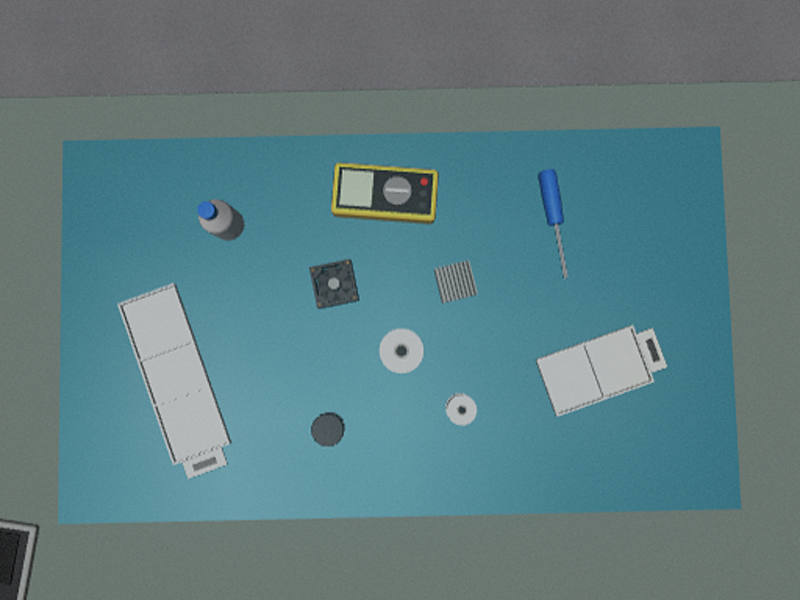

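View pics/scene0.png

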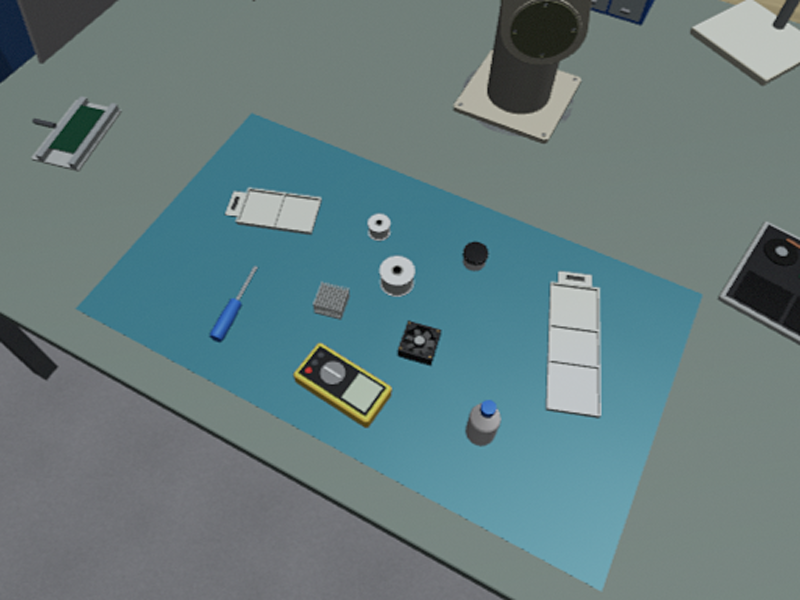

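The top picture (800x600, scale 1.5625) shows tray3 on the left with its tab at the bottom (205,463), and tray2 on the right with its tab on the right (653,349). The fan is at (334,284), heat sink (456,281), large spool (401,351), small spool (461,409) and jar (327,429). I'll enlarge crops for accurate corners.

```bash
python3 - <<'E'
import numpy as np,cv2
p=np.load('top.npz')['pixels']
def crop(n,x,y,w,h,s):
    im=cv2.resize(p[y:y+h,x:x+w],None,fx=s,fy=s,interpolation=cv2.INTER_CUBIC)
    for i in range(0,w,10): cv2.line(im,(i*s,0),(i*s,8 if i%50 else 16),(0,0,255),1); cv2.putText(im,str(x+i),(i*s,20),0,.35,(0,255,255))
    for i in range(0,h,10): cv2.line(im,(0,i*s),(8,i*s),(0,0,255),1); cv2.putText(im,str(y+i),(8,i*s+4),0,.35,(0,255,255))
    cv2.imwrite(f'pics/{n}.png',im)
crop('c_obj',190,160,125,130,5 if 0 else 4)
crop('c_t3',70,175,84,140,4)
crop('c_t2',338,200,96,72,6)
E
python3 - <<'E'
import cv2,numpy as np
a=cv2.imread('pics/c_t3.png');b=cv2.imread('pics/c_obj.png')
cv2.imwrite('pics/cc.png',np.hstack([np.pad(a[:520],((0,0),(0,0),(0,0))),b[:520]])[:,:836])
E
python3 - <<'E'
import cv2;a=cv2.imread('pics/c_obj.png');print(a.shape)
E
```

```text
(520, 500, 3)
```

View pics/c_obj.png

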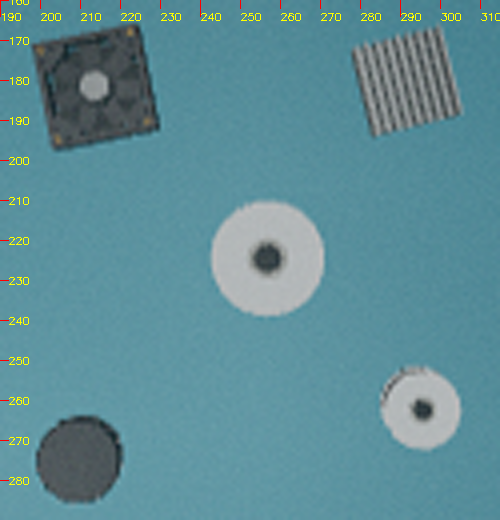

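View pics/c_t3.png

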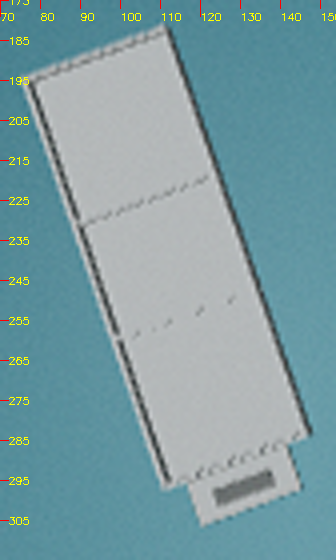

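View pics/c_t2.png

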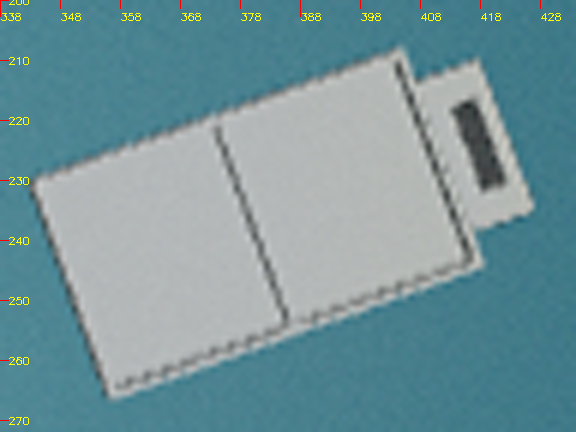

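```bash
cat > fit.py <<'E'
from h import *
from scipy.optimize import least_squares
top=dict(np.load('top.npz'));sc=dict(np.load('scene.npz'))
def box(c,uv,lx,ly,z,yaw0):
    m=np.array([[1,1],[1,-1],[-1,-1],[-1,1]])*[lx/2,ly/2]
    P=ray(c,uv,z)[:,:2]; ctr=P.mean(0)
    def pts(p):
        a=p[2];R=np.array([[np.cos(a),-np.sin(a)],[np.sin(a),np.cos(a)]]);return m@R.T+p[:2]
    def f(p):
        d=np.linalg.norm(pts(p)[:,None]-P[None],axis=2).argmin(1); return (pts(p)-P[d]).ravel()
    s=least_squares(f,[*ctr,yaw0]); return s.x, np.sqrt(np.mean(s.fun**2))*1e3
E
python3 - <<'E'
from fit import *
res={}
for n,uv,lx,ly,z,y in [('fan',[(198.5,171.2),(223.7,166.5),(230,192.5),(203.5,197.5)],.06,.06,.025,.2),
 ('heat',[(278,172),(300,166.7),(305.7,188.5),(283.5,194)],.05,.05,.03,.25),
 ('tray3',[(76,194.5),(111.7,181.5),(148,283.7),(111.2,297.2)],.246,.086,.01,.3),
 ('tray2',[(343.5,230.3),(405.3,208),(418.7,244.5),(356.3,266.3)],.149,.086,.01,2)]:
    x,e=box(top,uv,lx,ly,z,y); res[n]=x; print(n,x.round(4),np.degrees(x[2]).round(1),'rms mm',e.round(1))
for n,uv,z in [('large',(256.9,224.6),.04),('small',(295.3,262.5),.03),('jar',(209.7,274.7),.034)]:
    x=ray(top,uv,z)[0]; res[n]=x; print(n,x.round(4))
# cross-check: scene readings of top centres (800 scale)
for n,uv,z in [('large',(397,269.5),.04),('small',(379,222),.03),('jar',(476,253),.034),('fan',(421,340),.025),('heat',(332,296),.03)]:
    print(n,'scene',ray(sc,np.array(uv)/1.5625,z)[0].round(4))
# overlay
for c,f in((top,'top'),(sc,'sc')):
    im=cv2.resize(c['pixels'],None,fx=3,fy=3,interpolation=cv2.INTER_CUBIC)
    def dr(P): cv2.polylines(im,[np.int32(np.round(proj(c,P)*3*8+8))],True,(0,0,255),1,cv2.LINE_AA,3)
    for n,lx,ly,z in (('fan',.06,.06,.025),('heat',.05,.05,.03),('tray3',.246,.086,.01),('tray2',.149,.086,.01)):
        x,y,a=res[n]; dr([[x+np.cos(a)*u-np.sin(a)*v,y+np.sin(a)*u+np.cos(a)*v,z] for u,v in((lx/2,ly/2),(lx/2,-ly/2),(-lx/2,-ly/2),(-lx/2,ly/2))])
    for n,r,z in (('large',.031,.04),('small',.021,.03),('jar',.023,.034)):
        dr([[res[n][0]+r*np.cos(t),res[n][1]+r*np.sin(t),z] for t in np.linspace(0,6.28,40)])
    cv2.imwrite(f'pics/ov_{f}.png',im)
a=cv2.imread('pics/ov_sc.png'); cv2.imwrite('pics/ov_scc.png',a[330:840,420:1180])
s=read_state();R=cv2.Rodrigues(s['orientation'])[0];print(R.round(3))
E
```

```text
fan [0.6542 0.0837 0.181 ] 10.4 rms mm 0.8
heat [ 0.6536 -0.0895  0.2204] 12.6 rms mm 0.2
tray3 [0.5321 0.3173 0.3359] 19.2 rms mm 0.6
tray2 [ 0.5227 -0.2882  1.8849] 108.0 rms mm 0.4
large [ 0.5576 -0.0099  0.04  ]
small [ 0.4729 -0.0922  0.03  ]
jar [0.4511 0.095  0.034 ]
large scene [ 0.5572 -0.0077  0.04  ]
small scene [ 0.4725 -0.0904  0.03  ]
jar scene [0.4541 0.1003 0.034 ]
fan scene [0.6558 0.0903 0.025 ]
heat scene [ 0.6546 -0.0853  0.03  ]
[[-0.001  0.414 -0.91 ]
 [ 0.002 -0.91  -0.414]
 [-1.    -0.002 -0.   ]]
```

View pics/ov_scc.png

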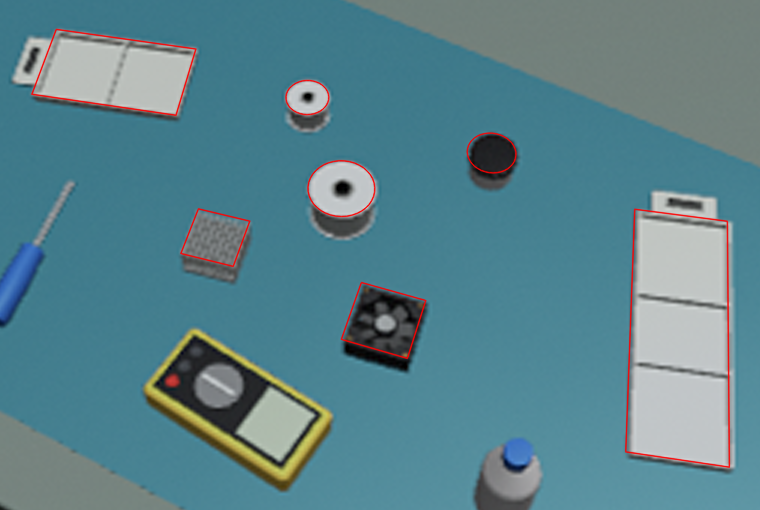

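Top-camera fits land within about 1 mm (the scene overlay agrees to ~2 mm). I'll write a helper that turns a target into move units, then start with the fan.

```bash
cat > g.py <<'E'
import sys; from h import *
s=read_state();R=cv2.Rodrigues(s['orientation'])[0];p=s['tool_pos']
yaw=np.degrees(np.arctan2(R[1,1],R[0,1]))
print('t',round(s['t'],2),'pos',p.round(4),'yaw',yaw.round(2),'open',round(s['opening'],4),'F',s['force'].round(1),'q6',s['q'][5].round(2),'tilt',R[2,1:].round(4))
for a in sys.argv[1:]:
    x,y,z,w=map(float,a.split(','))
    l=R.T@(np.array([x,y,z])-p)/.6; d=(w-yaw+90)%180-90
    print(a,'-> linear',l.round(4).tolist(),'roll',round(-d/30,4),'| dist',np.linalg.norm(l*.6).round(3))
E
python3 g.py 0.6,0,0.2,-79.6 0.6542,0.0837,0.1,-79.6
python3 - <<'E'
from fit import *
print(ray(top,np.array((207,210))/1.5625,.11).round(3))
E
```

```text
t 0.1 pos [ 0.2482 -0.5457  0.2177] yaw -65.54 open 0.0931 F [ 0.1 -0.2  0.1] q6 -0.09 tilt [-0.0017 -0.0001]
0.6,0,0.2,-79.6 -> linear [0.0306, -0.5851, -0.9102] roll 0.4685 | dist 0.649
0.6542,0.0837,0.1,-79.6 -> linear [0.1974, -0.6744, -1.0501] roll 0.4685 | dist 0.758
[[0.747 0.239 0.11 ]]
```

Request:
{"fn": "apply_moves", "kwargs": {"series": [{"jaw": -1,"linear": [0.01,-0.293,-0.455],"roll": 0.235},{"jaw": -1,"linear": [0.01,-0.293,-0.455],"roll": 0.235},{"jaw": -1,"linear": [0.03,-0.585,-0.91],"roll": 0.4685},{"jaw": -1,"linear": [0.03,-0.585,-0.91],"roll": 0.4685},{"jaw": -1,"linear": [0.03,-0.585,-0.91],"roll": 0.4685},{"jaw": -1,"linear": [0.03,-0.585,-0.91],"roll": 0.4685},{"jaw": -1,"linear": [0.03,-0.585,-0.91],"roll": 0.4685},{"jaw": -1,"linear": [0.03,-0.585,-0.91],"roll": 0.4685},{"jaw": -1,"linear": [0.03,-0.585,-0.91],"roll": 0.4685},{"jaw": -1,"linear": [0.03,-0.585,-0.91],"roll": 0.4685},{"jaw": -1,"linear": [0.03,-0.585,-0.91],"roll": 0.4685},{"jaw": -1,"linear": [0.03,-0.585,-0.91],"roll": 0.4685},{"jaw": -1,"linear": [0.03,-0.585,-0.91],"roll": 0.4685},{"jaw": -1,"linear": [0.03,-0.585,-0.91],"roll": 0.4685},{"jaw": -1,"linear": [0.03,-0.585,-0.91],"roll": 0.4685}]}}

```text
t: 1.98
tool_pos: [0.5997, -0.0013, 0.2006]
orientation: [2.128, 0.193, -2.128]
force: [-0.2, 0.2, -0.2]
opening: 0.093
```

```bash
python3 g.py 0.6542,0.0837,0.1,-79.6 0.6542,0.0837,0.013,-79.6
```

```text
t 1.98 pos [ 0.5997 -0.0013  0.2006] yaw -79.7 open 0.093 F [-0.2  0.2 -0.2] q6 1.3 tilt [-0.0014 -0.    ]
0.6542,0.0837,0.1,-79.6 -> linear [0.1679, -0.1229, -0.1147] roll -0.0032 | dist 0.143
0.6542,0.0837,0.013,-79.6 -> linear [0.3129, -0.1227, -0.1147] roll -0.0032 | dist 0.213
```

Request:
{"fn": "apply_moves", "kwargs": {"series": [{"jaw": -1,"linear": [0.1,-0.123,-0.1147],"roll": 0},{"jaw": -1,"linear": [0.16,-0.123,-0.1147],"roll": 0},{"jaw": -1,"linear": [0.17,-0.123,-0.1147],"roll": 0},{"jaw": -1,"linear": [0.17,-0.123,-0.1147],"roll": 0},{"jaw": -1,"linear": [0.17,-0.123,-0.1147],"roll": 0},{"jaw": -1,"linear": [0.22,-0.123,-0.1147],"roll": 0},{"jaw": -1,"linear": [0.26,-0.123,-0.1147],"roll": 0},{"jaw": -1,"linear": [0.295,-0.123,-0.1147],"roll": 0},{"jaw": -1,"linear": [0.313,-0.123,-0.1147],"roll": 0},{"jaw": -1,"linear": [0.313,-0.123,-0.1147],"roll": 0},{"jaw": -1,"linear": [0.313,-0.123,-0.1147],"roll": 0},{"jaw": 1,"linear": [0.313,-0.123,-0.1147],"roll": 0},{"jaw": 1,"linear": [0.313,-0.123,-0.1147],"roll": 0},{"jaw": 1,"linear": [0.313,-0.123,-0.1147],"roll": 0},{"jaw": 1,"linear": [0.313,-0.123,-0.1147],"roll": 0},{"jaw": 1,"linear": [0.313,-0.123,-0.1147],"roll": 0},{"jaw": 1,"linear": [0.313,-0.123,-0.1147],"roll": 0},{"jaw": 1,"linear": [0.313,-0.123,-0.1147],"roll": 0}], "force": 30}}

```text
t: 4.22
tool_pos: [0.6542, 0.084, 0.0131]
orientation: [2.128, 0.194, -2.128]
force: [-1.5, 1.3, 2.8]
opening: 0.06
```

```bash
python3 g.py 0.6542,0.0837,0.13,-79.6 0.4585,0.2916,0.13,-70.8  0.4585,0.2916,0.03,-70.8 0.4585,0.2916,0.016,-70.8
```

```text
t 4.22 pos [0.6542 0.084  0.0131] yaw -79.69 open 0.06 F [-1.5  1.3  2.8] q6 1.44 tilt [-0.0016 -0.0001]
0.6542,0.0837,0.13,-79.6 -> linear [-0.1949, 0.0002, 0.0001] roll -0.0031 | dist 0.117
0.4585,0.2916,0.13,-70.8 -> linear [-0.1943, -0.399, 0.259] roll -0.2964 | dist 0.308
0.4585,0.2916,0.03,-70.8 -> linear [-0.0276, -0.3988, 0.259] roll -0.2964 | dist 0.286
0.4585,0.2916,0.016,-70.8 -> linear [-0.0043, -0.3987, 0.259] roll -0.2964 | dist 0.285
```

Request:
{"fn": "apply_moves", "kwargs": {"series": [{"jaw": 1,"linear": [-0.03,0,0],"roll": 0},{"jaw": 1,"linear": [-0.08,0,0],"roll": 0},{"jaw": 1,"linear": [-0.14,0,0],"roll": 0},{"jaw": 1,"linear": [-0.19,0,0],"roll": 0},{"jaw": 1,"linear": [-0.195,-0.04,0.026],"roll": -0.03},{"jaw": 1,"linear": [-0.195,-0.1,0.065],"roll": -0.075},{"jaw": 1,"linear": [-0.195,-0.16,0.104],"roll": -0.12},{"jaw": 1,"linear": [-0.195,-0.22,0.143],"roll": -0.165},{"jaw": 1,"linear": [-0.195,-0.28,0.182],"roll": -0.21},{"jaw": 1,"linear": [-0.195,-0.34,0.221],"roll": -0.255},{"jaw": 1,"linear": [-0.195,-0.38,0.247],"roll": -0.285},{"jaw": 1,"linear": [-0.195,-0.399,0.259],"roll": -0.2964},{"jaw": 1,"linear": [-0.195,-0.399,0.259],"roll": -0.2964},{"jaw": 1,"linear": [-0.195,-0.399,0.259],"roll": -0.2964},{"jaw": 1,"linear": [-0.15,-0.399,0.259],"roll": -0.2964},{"jaw": 1,"linear": [-0.1,-0.399,0.259],"roll": -0.2964},{"jaw": 1,"linear": [-0.06,-0.399,0.259],"roll": -0.2964},{"jaw": 1,"linear": [-0.045,-0.399,0.259],"roll": -0.2964},{"jaw": 1,"linear": [-0.045,-0.399,0.259],"roll": -0.2964},{"jaw": 1,"linear": [-0.045,-0.399,0.259],"roll": -0.2964}]}}

```text
t: 6.72
tool_pos: [0.4596, 0.292, 0.0417]
orientation: [2.043, 0.347, -2.039]
force: [-0.5, 0.5, -0.9]
opening: 0.0595
```

```bash
python3 g.py 0.4585,0.2916,0.016,-70.8
python3 - <<'E'
from h import *
a=cam('top')['pixels'];b=cam('scene')['pixels']
A=cv2.resize(a[150:330,50:250],None,fx=2,fy=2);B=cv2.resize(b[150:280,270:420],None,fx=2.6,fy=2.6)[:360]
A=A[:min(len(A),len(B))];B=B[:len(A)];cv2.imwrite('pics/p1.png',np.hstack([A,B]));print(A.shape,B.shape)
E
```

```text
t 6.72 pos [0.4596 0.292  0.0417] yaw -70.82 open 0.0595 F [-0.5  0.5 -0.9] q6 1.71 tilt [-0.0018 -0.0023]
0.4585,0.2916,0.016,-70.8 -> linear [0.0428, 0.0001, 0.002] roll -0.0008 | dist 0.026
(338, 400, 3) (338, 390, 3)
```

View pics/p1.png

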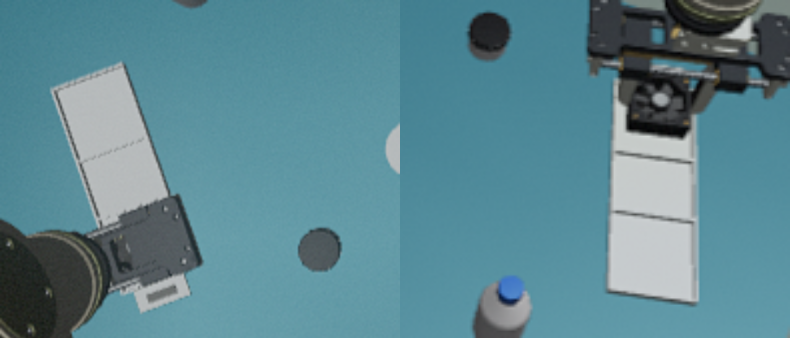

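The fan (right panel, about (660,105)) hangs level over the tab-side bay. Next is the slow lowering.

Request:
{"fn": "apply_moves", "kwargs": {"series": [{"jaw": 1,"linear": [0.015,0,0.002],"roll": 0},{"jaw": 1,"linear": [0.028,0,0.002],"roll": 0},{"jaw": 1,"linear": [0.036,0,0.002],"roll": 0},{"jaw": 1,"linear": [0.039,0,0.002],"roll": 0},{"jaw": 1,"linear": [0.041,0,0.002],"roll": 0},{"jaw": 1,"linear": [0.0425,0,0.002],"roll": 0},{"jaw": 1,"linear": [0.0435,0,0.002],"roll": 0},{"jaw": 1,"linear": [0.0435,0,0.002],"roll": 0},{"jaw": 1,"linear": [0.0435,0,0.002],"roll": 0}]}}

```text
t: 7.95
tool_pos: [0.4586, 0.2919, 0.016]
orientation: [2.043, 0.347, -2.038]
force: [-1.4, -1.1, 3.7]
opening: 0.0595
```

```bash
python3 g.py 0.4585,0.2916,0.12,-70.8 0.4511,0.095,0.12,-79 0.4511,0.095,0.013,-79
```

```text
t 7.95 pos [0.4586 0.2919 0.016 ] yaw -70.8 open 0.0595 F [-1.4 -1.1  3.7] q6 1.71 tilt [-0.0018 -0.003 ]
0.4585,0.2916,0.12,-70.8 -> linear [-0.1733, 0.0001, -0.0002] roll -0.0001 | dist 0.104
0.4511,0.095,0.12,-79 -> linear [-0.1742, 0.3055, 0.1192] roll 0.2733 | dist 0.223
0.4511,0.095,0.013,-79 -> linear [0.0041, 0.3058, 0.1197] roll 0.2733 | dist 0.197
```

Request:
{"fn": "apply_moves", "kwargs": {"series": [{"jaw": -0.2,"linear": [0,0,0],"roll": 0},{"jaw": -1,"linear": [0,0,0],"roll": 0},{"jaw": -1,"linear": [0,0,0],"roll": 0},{"jaw": -1,"linear": [0,0,0],"roll": 0},{"jaw": -1,"linear": [-0.03,0,0],"roll": 0},{"jaw": -1,"linear": [-0.1,0,0],"roll": 0},{"jaw": -1,"linear": [-0.17,0,0],"roll": 0},{"jaw": -1,"linear": [-0.174,0.08,0.03],"roll": 0},{"jaw": -1,"linear": [-0.174,0.16,0.06],"roll": 0},{"jaw": -1,"linear": [-0.174,0.24,0.09],"roll": 0},{"jaw": -1,"linear": [-0.174,0.3057,0.1195],"roll": 0},{"jaw": -1,"linear": [-0.174,0.3057,0.1195],"roll": 0},{"jaw": -1,"linear": [-0.174,0.3057,0.1195],"roll": 0},{"jaw": -1,"linear": [-0.174,0.3057,0.1195],"roll": 0}]}}

```text
t: 9.7
tool_pos: [0.4512, 0.0958, 0.1203]
orientation: [2.044, 0.349, -2.037]
force: [-0.3, -0.7, 0.2]
opening: 0.093
```

```bash
python3 g.py 0.4511,0.095,0.013,-70.8
python3 - <<'E'
from h import *
a=cam('top')['pixels'];b=cam('scene')['pixels']
A=cv2.resize(a[170:320,60:230],None,fx=2.4,fy=2.4);B=cv2.resize(b[150:280,270:420],None,fx=2.6,fy=2.6)
n=min(len(A),len(B));cv2.imwrite('pics/p2.png',np.hstack([A[:n],B[:n]]))
E
```

```text
t 9.7 pos [0.4512 0.0958 0.1203] yaw -70.73 open 0.093 F [-0.3 -0.7  0.2] q6 1.33 tilt [-0.002  -0.0037]
0.4511,0.095,0.013,-70.8 -> linear [0.1789, 0.0016, 0.0012] roll 0.0022 | dist 0.107
```

View pics/p2.png

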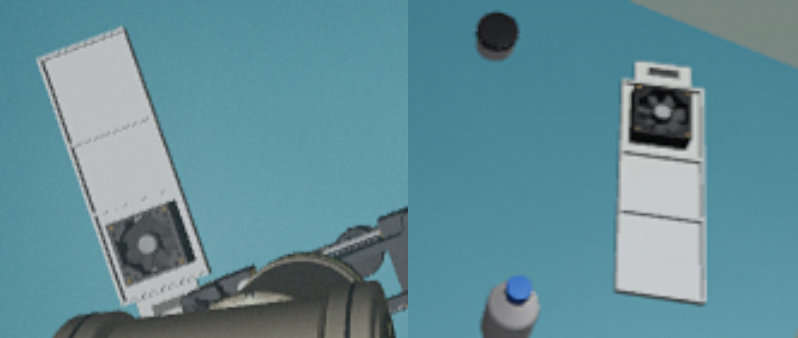

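The fan sits flat inside the tab-side bay, clear of the walls, at (147,243) left and (662,115) right. Next, the jar.

Request:
{"fn": "apply_moves", "kwargs": {"series": [{"jaw": -1,"linear": [0.06,0.0016,0.001],"roll": 0},{"jaw": -1,"linear": [0.12,0.0016,0.001],"roll": 0},{"jaw": -1,"linear": [0.16,0.0016,0.001],"roll": 0},{"jaw": -1,"linear": [0.179,0.0016,0.001],"roll": 0},{"jaw": -1,"linear": [0.179,0.0016,0.001],"roll": 0},{"jaw": -1,"linear": [0.179,0.0016,0.001],"roll": 0},{"jaw": 1,"linear": [0.179,0.0016,0.001],"roll": 0},{"jaw": 1,"linear": [0.179,0.0016,0.001],"roll": 0},{"jaw": 1,"linear": [0.179,0.0016,0.001],"roll": 0},{"jaw": 1,"linear": [0.179,0.0016,0.001],"roll": 0},{"jaw": 1,"linear": [0.179,0.0016,0.001],"roll": 0},{"jaw": 1,"linear": [0.179,0.0016,0.001],"roll": 0},{"jaw": 1,"linear": [0.179,0.0016,0.001],"roll": 0},{"jaw": 1,"linear": [0.179,0.0016,0.001],"roll": 0},{"jaw": 1,"linear": [0.179,0.0016,0.001],"roll": 0}], "force": 30}}

```text
t: 11.68
tool_pos: [0.451, 0.095, 0.0126]
orientation: [2.043, 0.349, -2.037]
force: [-0.8, 0.8, 1.3]
opening: 0.0454
```

```bash
python3 g.py 0.5321,0.3173,0.13,-70.8 0.5321,0.3173,0.042,-70.8
```

```text
t 11.68 pos [0.451  0.095  0.0126] yaw -70.71 open 0.0454 F [-0.8  0.8  1.3] q6 1.33 tilt [-0.0021 -0.0031]
0.5321,0.3173,0.13,-70.8 -> linear [-0.1942, -0.3054, -0.2506] roll 0.0029 | dist 0.264
0.5321,0.3173,0.042,-70.8 -> linear [-0.0475, -0.3051, -0.2501] roll 0.0029 | dist 0.238
```

Request:
{"fn": "apply_moves", "kwargs": {"series": [{"jaw": 1,"linear": [-0.03,0,0],"roll": 0},{"jaw": 1,"linear": [-0.09,0,0],"roll": 0},{"jaw": 1,"linear": [-0.15,0,0],"roll": 0},{"jaw": 1,"linear": [-0.19,0,0],"roll": 0},{"jaw": 1,"linear": [-0.194,-0.03,-0.0246],"roll": 0},{"jaw": 1,"linear": [-0.194,-0.08,-0.0656],"roll": 0},{"jaw": 1,"linear": [-0.194,-0.13,-0.107],"roll": 0},{"jaw": 1,"linear": [-0.194,-0.18,-0.148],"roll": 0},{"jaw": 1,"linear": [-0.194,-0.23,-0.189],"roll": 0},{"jaw": 1,"linear": [-0.194,-0.28,-0.23],"roll": 0},{"jaw": 1,"linear": [-0.194,-0.305,-0.2505],"roll": 0},{"jaw": 1,"linear": [-0.194,-0.305,-0.2505],"roll": 0},{"jaw": 1,"linear": [-0.194,-0.305,-0.2505],"roll": 0},{"jaw": 1,"linear": [-0.15,-0.305,-0.2505],"roll": 0},{"jaw": 1,"linear": [-0.1,-0.305,-0.2505],"roll": 0},{"jaw": 1,"linear": [-0.06,-0.305,-0.2505],"roll": 0},{"jaw": 1,"linear": [-0.0475,-0.305,-0.2505],"roll": 0},{"jaw": 1,"linear": [-0.0475,-0.305,-0.2505],"roll": 0},{"jaw": 1,"linear": [-0.0475,-0.305,-0.2505],"roll": 0}]}}

```text
t: 14.05
tool_pos: [0.5333, 0.3175, 0.0435]
orientation: [2.045, 0.35, -2.035]
force: [-0.7, 0.0, -0.1]
opening: 0.0455
```

```bash
python3 g.py 0.5321,0.3173,0.0155,-70.8
```

```text
t 14.05 pos [0.5333 0.3175 0.0435] yaw -70.73 open 0.0455 F [-0.7  0.  -0.1] q6 1.69 tilt [-0.0023 -0.0052]
0.5321,0.3173,0.0155,-70.8 -> linear [0.0467, -0.0002, 0.0022] roll 0.0023 | dist 0.028
```

Request:
{"fn": "apply_moves", "kwargs": {"series": [{"jaw": 1,"linear": [0.015,0,0.002],"roll": 0},{"jaw": 1,"linear": [0.03,0,0.002],"roll": 0},{"jaw": 1,"linear": [0.039,0,0.002],"roll": 0},{"jaw": 1,"linear": [0.042,0,0.002],"roll": 0},{"jaw": 1,"linear": [0.0445,0,0.002],"roll": 0},{"jaw": 1,"linear": [0.046,0,0.002],"roll": 0},{"jaw": 1,"linear": [0.047,0,0.002],"roll": 0},{"jaw": 1,"linear": [0.047,0,0.002],"roll": 0},{"jaw": 1,"linear": [0.047,0,0.002],"roll": 0}]}}

```text
t: 15.18
tool_pos: [0.5325, 0.3173, 0.0156]
orientation: [2.046, 0.35, -2.035]
force: [-0.3, -0.8, 1.7]
opening: 0.045
```

```bash
python3 g.py 0.5576,-0.0099,0.12,-70.8
```

```text
t 15.18 pos [0.5325 0.3173 0.0156] yaw -70.73 open 0.045 F [-0.3 -0.8  1.7] q6 1.69 tilt [-0.0023 -0.0057]
0.5576,-0.0099,0.12,-70.8 -> linear [-0.1759, 0.5282, 0.1395] roll 0.0024 | dist 0.344
```

Request:
{"fn": "apply_moves", "kwargs": {"series": [{"jaw": 0.0,"linear": [0,0,0],"roll": 0},{"jaw": -1,"linear": [0,0,0],"roll": 0},{"jaw": -1,"linear": [0,0,0],"roll": 0},{"jaw": -1,"linear": [0,0,0],"roll": 0},{"jaw": -1,"linear": [0,0,0],"roll": 0},{"jaw": -1,"linear": [-0.03,0,0],"roll": 0},{"jaw": -1,"linear": [-0.1,0,0],"roll": 0},{"jaw": -1,"linear": [-0.17,0,0],"roll": 0},{"jaw": -1,"linear": [-0.176,0.09,0.024],"roll": 0},{"jaw": -1,"linear": [-0.176,0.18,0.048],"roll": 0},{"jaw": -1,"linear": [-0.176,0.27,0.071],"roll": 0},{"jaw": -1,"linear": [-0.176,0.36,0.095],"roll": 0},{"jaw": -1,"linear": [-0.176,0.45,0.119],"roll": 0},{"jaw": -1,"linear": [-0.176,0.528,0.1395],"roll": 0},{"jaw": -1,"linear": [-0.176,0.528,0.1395],"roll": 0},{"jaw": -1,"linear": [-0.176,0.528,0.1395],"roll": 0},{"jaw": -1,"linear": [-0.176,0.528,0.1395],"roll": 0}]}}

```text
t: 17.3
tool_pos: [0.5576, -0.0085, 0.1205]
orientation: [2.046, 0.351, -2.034]
force: [-0.5, -0.1, 0.0]
opening: 0.0931
```

```bash
python3 g.py 0.5576,-0.0099,0.013,-70.8
python3 - <<'E'
from h import *
a=cam('top')['pixels'];b=cam('scene')['pixels']
A=cv2.resize(a[170:320,60:230],None,fx=2.4,fy=2.4);B=cv2.resize(b[150:280,270:420],None,fx=2.6,fy=2.6)
n=min(len(A),len(B));cv2.imwrite('pics/p3.png',np.hstack([A[:n],B[:n]]))
E
```

```text
t 17.3 pos [ 0.5576 -0.0085  0.1205] yaw -70.64 open 0.0931 F [-0.5 -0.1  0. ] q6 1.12 tilt [-0.0024 -0.0063]
0.5576,-0.0099,0.013,-70.8 -> linear [0.1791, 0.0027, 0.002] roll 0.0052 | dist 0.107
```

View pics/p3.png

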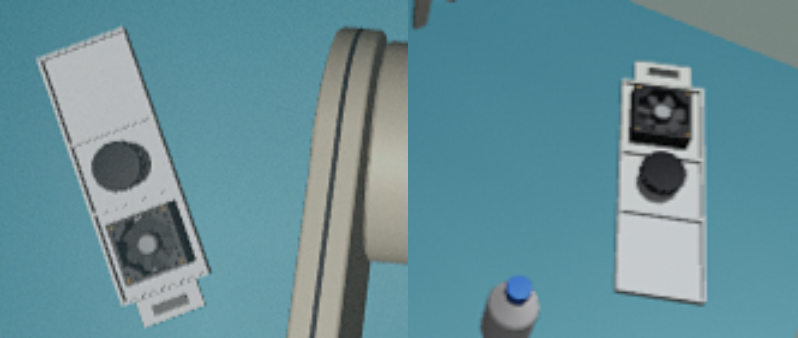

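The jar stands upright in the middle bay at (120,165) left and (662,175) right. Next, the large spool.

Request:
{"fn": "apply_moves", "kwargs": {"series": [{"jaw": -1,"linear": [0.06,0.0027,0.002],"roll": 0},{"jaw": -1,"linear": [0.12,0.0027,0.002],"roll": 0},{"jaw": -1,"linear": [0.16,0.0027,0.002],"roll": 0},{"jaw": -1,"linear": [0.179,0.0027,0.002],"roll": 0},{"jaw": -1,"linear": [0.179,0.0027,0.002],"roll": 0},{"jaw": -1,"linear": [0.179,0.0027,0.002],"roll": 0},{"jaw": 1,"linear": [0.179,0.0027,0.002],"roll": 0},{"jaw": 1,"linear": [0.179,0.0027,0.002],"roll": 0},{"jaw": 1,"linear": [0.179,0.0027,0.002],"roll": 0},{"jaw": 1,"linear": [0.179,0.0027,0.002],"roll": 0},{"jaw": 1,"linear": [0.179,0.0027,0.002],"roll": 0},{"jaw": 1,"linear": [0.179,0.0027,0.002],"roll": 0},{"jaw": 1,"linear": [0.179,0.0027,0.002],"roll": 0},{"jaw": 1,"linear": [0.179,0.0027,0.002],"roll": 0},{"jaw": 1,"linear": [0.165,0.0027,0.002],"roll": 0},{"jaw": 1,"linear": [0.145,0.0027,0.002],"roll": 0},{"jaw": 1,"linear": [0.13,0.0027,0.002],"roll": 0},{"jaw": 1,"linear": [0.13,0.0027,0.002],"roll": 0},{"jaw": 1,"linear": [0.13,0.0027,0.002],"roll": 0}], "force": 50}}

```text
t: 19.77
tool_pos: [0.5572, -0.0101, 0.0421]
orientation: [2.045, 0.352, -2.034]
force: [-0.3, -0.6, -4.4]
opening: 0.0614
```

```bash
python3 g.py 0.6057,0.3430,0.16,-70.8 0.6057,0.3430,0.045,-70.8;  python3 - <<'E'
from h import *
b=cam('scene')['pixels']
cv2.imwrite('pics/p4.png',cv2.resize(b[100:220,180:320],None,fx=4,fy=4,interpolation=cv2.INTER_CUBIC))
E
```

```text
t 19.77 pos [ 0.5572 -0.0101  0.0421] yaw -70.62 open 0.0614 F [-0.3 -0.6 -4.4] q6 1.12 tilt [-0.0024 -0.0058]
0.6057,0.3430,0.16,-70.8 -> linear [-0.1937, -0.5288, -0.2726] roll 0.0059 | dist 0.375
0.6057,0.3430,0.045,-70.8 -> linear [-0.002, -0.5284, -0.2715] roll 0.0059 | dist 0.356
```

View pics/p4.png

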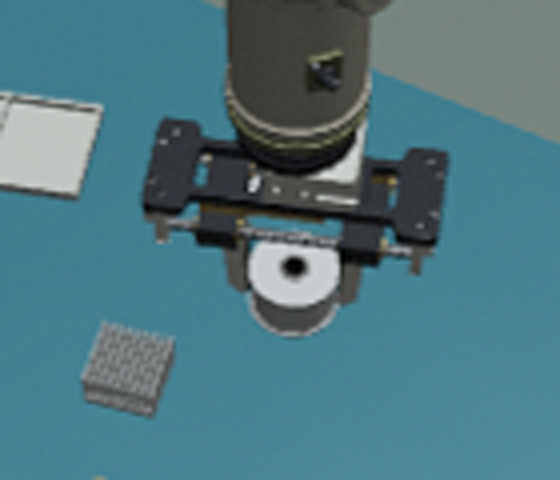

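The spool (295,285) hangs upright between the fingers, with about 4.4 N on the wrist. Carrying it over.

Request:
{"fn": "apply_moves", "kwargs": {"series": [{"jaw": 1,"linear": [-0.04,0,0],"roll": 0},{"jaw": 1,"linear": [-0.1,0,0],"roll": 0},{"jaw": 1,"linear": [-0.15,-0.03,-0.0155],"roll": 0},{"jaw": 1,"linear": [-0.17,-0.09,-0.0464],"roll": 0},{"jaw": 1,"linear": [-0.17,-0.16,-0.0825],"roll": 0},{"jaw": 1,"linear": [-0.17,-0.23,-0.119],"roll": 0},{"jaw": 1,"linear": [-0.17,-0.3,-0.155],"roll": 0},{"jaw": 1,"linear": [-0.17,-0.37,-0.191],"roll": 0},{"jaw": 1,"linear": [-0.17,-0.43,-0.222],"roll": 0},{"jaw": 1,"linear": [-0.17,-0.49,-0.252],"roll": 0},{"jaw": 1,"linear": [-0.17,-0.52,-0.268],"roll": 0},{"jaw": 1,"linear": [-0.17,-0.5285,-0.272],"roll": 0},{"jaw": 1,"linear": [-0.17,-0.5285,-0.272],"roll": 0},{"jaw": 1,"linear": [-0.17,-0.5285,-0.272],"roll": 0},{"jaw": 1,"linear": [-0.13,-0.5285,-0.272],"roll": 0},{"jaw": 1,"linear": [-0.08,-0.5285,-0.272],"roll": 0},{"jaw": 1,"linear": [-0.03,-0.5285,-0.272],"roll": 0},{"jaw": 1,"linear": [-0.002,-0.5285,-0.272],"roll": 0},{"jaw": 1,"linear": [-0.002,-0.5285,-0.272],"roll": 0},{"jaw": 1,"linear": [-0.002,-0.5285,-0.272],"roll": 0}]}}

```text
t: 22.32
tool_pos: [0.6068, 0.3434, 0.0464]
orientation: [2.047, 0.352, -2.033]
force: [-0.2, 0.8, -2.2]
opening: 0.0615
```

```bash
python3 g.py 0.6057,0.3430,0.0155,-70.8
```

```text
t 22.32 pos [0.6068 0.3434 0.0464] yaw -70.64 open 0.0615 F [-0.2  0.8 -2.2] q6 1.67 tilt [-0.0029 -0.0076]
0.6057,0.3430,0.0155,-70.8 -> linear [0.0516, 0.0002, 0.0023] roll 0.0054 | dist 0.031
```

Request:
{"fn": "apply_moves", "kwargs": {"series": [{"jaw": 1,"linear": [0.015,0,0.002],"roll": 0},{"jaw": 1,"linear": [0.03,0,0.002],"roll": 0},{"jaw": 1,"linear": [0.041,0,0.002],"roll": 0},{"jaw": 1,"linear": [0.045,0,0.002],"roll": 0},{"jaw": 1,"linear": [0.048,0,0.002],"roll": 0},{"jaw": 1,"linear": [0.05,0,0.002],"roll": 0},{"jaw": 1,"linear": [0.051,0,0.002],"roll": 0},{"jaw": 1,"linear": [0.0515,0,0.002],"roll": 0},{"jaw": 1,"linear": [0.0515,0,0.002],"roll": 0},{"jaw": 1,"linear": [0.0515,0,0.002],"roll": 0}]}}

```text
t: 23.58
tool_pos: [0.606, 0.3433, 0.0161]
orientation: [2.048, 0.352, -2.032]
force: [-2.3, -1.5, 3.1]
opening: 0.0615
```

```bash
python3 g.py 0.4729,-0.0922,0.17,18.0
```

```text
t 23.57 pos [0.606  0.3433 0.0161] yaw -70.64 open 0.0615 F [-2.3 -1.5  3.1] q6 1.67 tilt [-0.0029 -0.008 ]
0.4729,-0.0922,0.17,18.0 -> linear [-0.2619, 0.6104, 0.4478] roll -2.9548 | dist 0.481
```

Request:
{"fn": "apply_moves", "kwargs": {"series": [{"jaw": -0.3,"linear": [0,0,0],"roll": 0},{"jaw": -1,"linear": [0,0,0],"roll": 0},{"jaw": -1,"linear": [0,0,0],"roll": 0},{"jaw": -1,"linear": [0,0,0],"roll": 0},{"jaw": -1,"linear": [0,0,0],"roll": 0},{"jaw": -1,"linear": [-0.03,0,0],"roll": 0},{"jaw": -1,"linear": [-0.1,0,0],"roll": 0},{"jaw": -1,"linear": [-0.19,0,0],"roll": 0},{"jaw": -1,"linear": [-0.25,0,0],"roll": 0},{"jaw": -1,"linear": [-0.26,0.07,0.05],"roll": -0.2},{"jaw": -1,"linear": [-0.26,0.14,0.1],"roll": -0.4},{"jaw": -1,"linear": [-0.26,0.22,0.16],"roll": -0.6},{"jaw": -1,"linear": [-0.26,0.3,0.22],"roll": -0.8},{"jaw": -1,"linear": [-0.26,0.36,0.27],"roll": -1},{"jaw": -1,"linear": [-0.26,0.36,0.27],"roll": -1},{"jaw": -1,"linear": [-0.26,0.36,0.27],"roll": -1}]}}

```text
t: 25.58
tool_pos: [0.5244, 0.0852, 0.1716]
orientation: [1.721, 0.786, -1.701]
force: [-0.7, -0.2, -0.2]
opening: 0.093
```

```bash
python3 g.py 0.4729,-0.0922,0.12,18.0
python3 - <<'E'
from h import *
a=cam('top')['pixels'];b=cam('scene')['pixels']
A=cv2.resize(a[170:320,60:230],None,fx=2.4,fy=2.4);B=cv2.resize(b[150:280,270:420],None,fx=2.6,fy=2.6)
n=min(len(A),len(B));cv2.imwrite('pics/p5.png',np.hstack([A[:n],B[:n]]))
E
```

```text
t 25.57 pos [0.5244 0.0852 0.1716] yaw -40.74 open 0.093 F [-0.7 -0.2 -0.2] q6 0.77 tilt [ 0.0027 -0.0103]
0.4729,-0.0922,0.12,18.0 -> linear [0.0834, 0.1276, 0.281] roll -1.9579 | dist 0.192
```

View pics/p5.png

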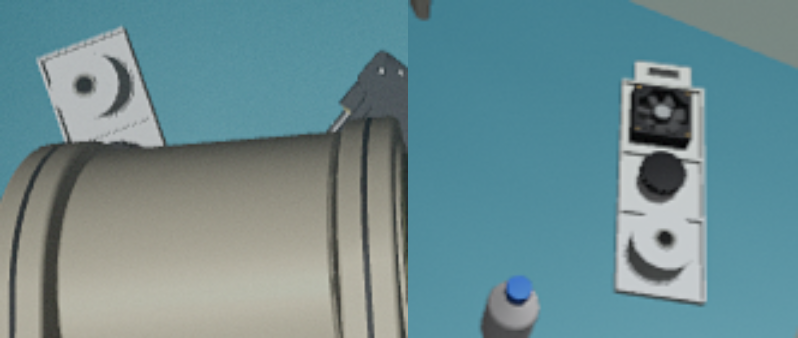

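The large spool (white on the white floor) stands in the far bay at (85,85) left and (665,240) right. Next, the small spool.

Request:
{"fn": "apply_moves", "kwargs": {"series": [{"jaw": -1,"linear": [0,0.04,0.09],"roll": -0.33},{"jaw": -1,"linear": [0,0.08,0.18],"roll": -0.66},{"jaw": -1,"linear": [0,0.12,0.27],"roll": -1},{"jaw": -1,"linear": [0,0.1276,0.281],"roll": -1},{"jaw": -1,"linear": [0,0.1276,0.281],"roll": -1},{"jaw": -1,"linear": [0,0.1276,0.281],"roll": -1}]}}

```text
t: 26.42
tool_pos: [0.4732, -0.0907, 0.1695]
orientation: [1.353, 1.116, -1.336]
force: [-0.2, 0.1, 0.4]
opening: 0.0931
```

```bash
python3 g.py 0.4729,-0.0922,0.12,18.0 0.4729,-0.0922,0.013,18.0
```

```text
t 26.43 pos [ 0.4732 -0.0907  0.1695] yaw -10.62 open 0.0931 F [-0.2  0.1  0.4] q6 -0.12 tilt [ 0.0064 -0.0076]
0.4729,-0.0922,0.12,18.0 -> linear [0.0825, -0.0005, 0.0032] roll -0.9539 | dist 0.05
0.4729,-0.0922,0.013,18.0 -> linear [0.2608, -0.0017, 0.0045] roll -0.9539 | dist 0.157
```

Request:
{"fn": "apply_moves", "kwargs": {"series": [{"jaw": -1,"linear": [0.03,-0.001,0.004],"roll": -0.32},{"jaw": -1,"linear": [0.06,-0.001,0.004],"roll": -0.64},{"jaw": -1,"linear": [0.08,-0.001,0.004],"roll": -0.954},{"jaw": -1,"linear": [0.1,-0.0015,0.004],"roll": -0.954},{"jaw": -1,"linear": [0.15,-0.0015,0.004],"roll": -0.954},{"jaw": -1,"linear": [0.2,-0.0015,0.004],"roll": -0.954},{"jaw": -1,"linear": [0.24,-0.0017,0.0045],"roll": -0.954},{"jaw": -1,"linear": [0.261,-0.0017,0.0045],"roll": -0.954},{"jaw": -1,"linear": [0.261,-0.0017,0.0045],"roll": -0.954},{"jaw": -1,"linear": [0.261,-0.0017,0.0045],"roll": -0.954},{"jaw": 1,"linear": [0.261,-0.0017,0.0045],"roll": -0.954},{"jaw": 1,"linear": [0.261,-0.0017,0.0045],"roll": -0.954},{"jaw": 1,"linear": [0.261,-0.0017,0.0045],"roll": -0.954},{"jaw": 1,"linear": [0.261,-0.0017,0.0045],"roll": -0.954},{"jaw": 1,"linear": [0.261,-0.0017,0.0045],"roll": -0.954},{"jaw": 1,"linear": [0.261,-0.0017,0.0045],"roll": -0.954},{"jaw": 1,"linear": [0.261,-0.0017,0.0045],"roll": -0.954},{"jaw": 1,"linear": [0.261,-0.0017,0.0045],"roll": -0.954},{"jaw": 1,"linear": [0.261,-0.0017,0.0045],"roll": -0.954}], "force": 35}}

```text
t: 28.8
tool_pos: [0.4729, -0.0922, 0.0129]
orientation: [0.982, 1.339, -0.966]
force: [0.5, 0.5, 0.7]
opening: 0.0412
```

```bash
python3 g.py 0.534,-0.3229,0.13,18.0 0.534,-0.3229,0.044,18.0
```

```text
t 28.8 pos [ 0.4729 -0.0922  0.0129] yaw 18.0 open 0.0412 F [0.5 0.5 0.7] q6 -0.62 tilt [ 0.0093 -0.0037]
0.534,-0.3229,0.13,18.0 -> linear [-0.1968, -0.0201, 0.3965] roll 0.0 | dist 0.266
0.534,-0.3229,0.044,18.0 -> linear [-0.0535, -0.0214, 0.397] roll 0.0 | dist 0.241
```

Request:
{"fn": "apply_moves", "kwargs": {"series": [{"jaw": 1,"linear": [-0.03,0,0],"roll": 0},{"jaw": 1,"linear": [-0.09,0,0],"roll": 0},{"jaw": 1,"linear": [-0.15,0,0],"roll": 0},{"jaw": 1,"linear": [-0.19,0,0],"roll": 0},{"jaw": 1,"linear": [-0.197,-0.003,0.05],"roll": 0},{"jaw": 1,"linear": [-0.197,-0.006,0.12],"roll": 0},{"jaw": 1,"linear": [-0.197,-0.01,0.19],"roll": 0},{"jaw": 1,"linear": [-0.197,-0.013,0.26],"roll": 0},{"jaw": 1,"linear": [-0.197,-0.016,0.33],"roll": 0},{"jaw": 1,"linear": [-0.197,-0.0205,0.38],"roll": 0},{"jaw": 1,"linear": [-0.197,-0.0205,0.397],"roll": 0},{"jaw": 1,"linear": [-0.197,-0.0205,0.397],"roll": 0},{"jaw": 1,"linear": [-0.15,-0.021,0.397],"roll": 0},{"jaw": 1,"linear": [-0.1,-0.021,0.397],"roll": 0},{"jaw": 1,"linear": [-0.06,-0.021,0.397],"roll": 0},{"jaw": 1,"linear": [-0.0535,-0.0214,0.397],"roll": 0},{"jaw": 1,"linear": [-0.0535,-0.0214,0.397],"roll": 0},{"jaw": 1,"linear": [-0.0535,-0.0214,0.397],"roll": 0}]}}

```text
t: 31.05
tool_pos: [0.535, -0.3232, 0.0457]
orientation: [0.982, 1.337, -0.966]
force: [0.2, -0.4, -0.7]
opening: 0.0412
```

```bash
python3 g.py 0.534,-0.3229,0.0155,18.0
```

```text
t 31.05 pos [ 0.535  -0.3232  0.0457] yaw 18.02 open 0.0412 F [ 0.2 -0.4 -0.7] q6 -0.95 tilt [ 0.0108 -0.0017]
0.534,-0.3229,0.0155,18.0 -> linear [0.0504, -0.002, -0.0009] roll 0.0008 | dist 0.03
```

Request:
{"fn": "apply_moves", "kwargs": {"series": [{"jaw": 1,"linear": [0.015,-0.002,-0.001],"roll": 0},{"jaw": 1,"linear": [0.03,-0.002,-0.001],"roll": 0},{"jaw": 1,"linear": [0.041,-0.002,-0.001],"roll": 0},{"jaw": 1,"linear": [0.045,-0.002,-0.001],"roll": 0},{"jaw": 1,"linear": [0.048,-0.002,-0.001],"roll": 0},{"jaw": 1,"linear": [0.0495,-0.002,-0.001],"roll": 0},{"jaw": 1,"linear": [0.0505,-0.002,-0.001],"roll": 0},{"jaw": 1,"linear": [0.051,-0.002,-0.001],"roll": 0},{"jaw": 1,"linear": [0.051,-0.002,-0.001],"roll": 0},{"jaw": 1,"linear": [0.051,-0.002,-0.001],"roll": 0}]}}

```text
t: 32.3
tool_pos: [0.5342, -0.323, 0.0159]
orientation: [0.982, 1.336, -0.966]
force: [-2.2, 0.6, 4.8]
opening: 0.0415
```

```bash
python3 g.py 0.6536,-0.0895,0.12,12.6
```

```text
t 32.3 pos [ 0.5342 -0.323   0.0159] yaw 18.02 open 0.0415 F [-2.2  0.6  4.8] q6 -0.95 tilt [ 0.011  -0.0013]
0.6536,-0.0895,0.12,12.6 -> linear [-0.1697, 0.3116, -0.3088] roll 0.1808 | dist 0.282
```

Request:
{"fn": "apply_moves", "kwargs": {"series": [{"jaw": 0.1,"linear": [0,0,0],"roll": 0},{"jaw": -1,"linear": [0,0,0],"roll": 0},{"jaw": -1,"linear": [0,0,0],"roll": 0},{"jaw": -1,"linear": [0,0,0],"roll": 0},{"jaw": -1,"linear": [0,0,0],"roll": 0},{"jaw": -1,"linear": [-0.03,0,0],"roll": 0},{"jaw": -1,"linear": [-0.1,0,0],"roll": 0},{"jaw": -1,"linear": [-0.165,0,0],"roll": 0},{"jaw": -1,"linear": [-0.17,0.06,-0.06],"roll": 0.04},{"jaw": -1,"linear": [-0.17,0.12,-0.12],"roll": 0.08},{"jaw": -1,"linear": [-0.17,0.18,-0.18],"roll": 0.12},{"jaw": -1,"linear": [-0.17,0.24,-0.24],"roll": 0.16},{"jaw": -1,"linear": [-0.17,0.3116,-0.3088],"roll": 0.18},{"jaw": -1,"linear": [-0.17,0.3116,-0.3088],"roll": 0.18},{"jaw": -1,"linear": [-0.17,0.3116,-0.3088],"roll": 0.18},{"jaw": -1,"linear": [-0.17,0.3116,-0.3088],"roll": 0.18}]}}

```text
t: 34.3
tool_pos: [0.6533, -0.0908, 0.1207]
orientation: [1.054, 1.299, -1.037]
force: [0.2, -0.4, 0.5]
opening: 0.0932
```

```bash
python3 g.py 0.6536,-0.0895,0.013,12.6
python3 - <<'E'
from h import *
a=cam('top')['pixels'];b=cam('scene')['pixels']
A=cv2.resize(a[180:300,330:450],None,fx=3,fy=3);B=cv2.resize(b[90:210,130:260],None,fx=3,fy=3)
n=min(len(A),len(B));cv2.imwrite('pics/p6.png',np.hstack([A[:n],B[:n]]))
E
```

```text
t 34.3 pos [ 0.6533 -0.0908  0.1207] yaw 12.54 open 0.0932 F [ 0.2 -0.4  0.5] q6 -0.44 tilt [ 0.011  -0.0018]
0.6536,-0.0895,0.013,12.6 -> linear [0.1795, -0.0009, -0.0017] roll -0.0019 | dist 0.108
```

View pics/p6.png

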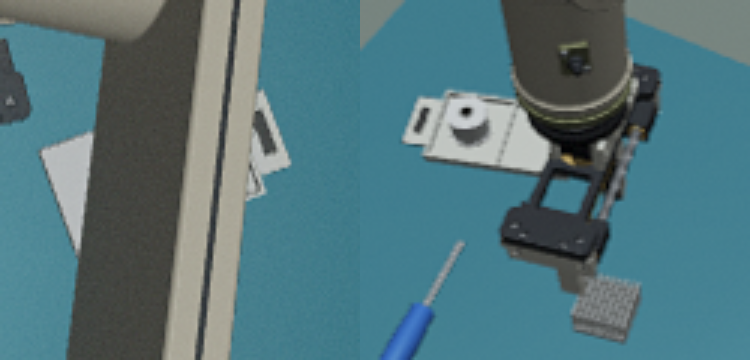

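The small spool stands upright in the tab-side bay of tray2 at (468,118) right. Next, the heat sink.

Request:
{"fn": "apply_moves", "kwargs": {"series": [{"jaw": -1,"linear": [0.06,-0.001,-0.0017],"roll": 0},{"jaw": -1,"linear": [0.12,-0.001,-0.0017],"roll": 0},{"jaw": -1,"linear": [0.16,-0.001,-0.0017],"roll": 0},{"jaw": -1,"linear": [0.1795,-0.001,-0.0017],"roll": 0},{"jaw": -1,"linear": [0.1795,-0.001,-0.0017],"roll": 0},{"jaw": -1,"linear": [0.1795,-0.001,-0.0017],"roll": 0},{"jaw": 1,"linear": [0.1795,-0.001,-0.0017],"roll": 0},{"jaw": 1,"linear": [0.1795,-0.001,-0.0017],"roll": 0},{"jaw": 1,"linear": [0.1795,-0.001,-0.0017],"roll": 0},{"jaw": 1,"linear": [0.1795,-0.001,-0.0017],"roll": 0},{"jaw": 1,"linear": [0.1795,-0.001,-0.0017],"roll": 0},{"jaw": 1,"linear": [0.1795,-0.001,-0.0017],"roll": 0},{"jaw": 1,"linear": [0.1795,-0.001,-0.0017],"roll": 0},{"jaw": 1,"linear": [0.1795,-0.001,-0.0017],"roll": 0}], "force": 35}}

```text
t: 36.15
tool_pos: [0.6536, -0.0895, 0.0128]
orientation: [1.054, 1.299, -1.038]
force: [0.6, 0.1, 0.1]
opening: 0.05
```

```bash
python3 g.py 0.5114,-0.2535,0.13,18.0 0.5114,-0.2535,0.044,18.0
```

```text
t 36.15 pos [ 0.6536 -0.0895  0.0128] yaw 12.52 open 0.05 F [0.6 0.1 0.1] q6 -0.44 tilt [ 0.011  -0.0021]
0.5114,-0.2535,0.13,18.0 -> linear [-0.199, -0.2884, 0.215] roll -0.1826 | dist 0.247
0.5114,-0.2535,0.044,18.0 -> linear [-0.0557, -0.29, 0.2153] roll -0.1826 | dist 0.219
```

Request:
{"fn": "apply_moves", "kwargs": {"series": [{"jaw": 1,"linear": [-0.03,0,0],"roll": 0},{"jaw": 1,"linear": [-0.09,0,0],"roll": 0},{"jaw": 1,"linear": [-0.15,0,0],"roll": 0},{"jaw": 1,"linear": [-0.19,0,0],"roll": 0},{"jaw": 1,"linear": [-0.199,-0.04,0.03],"roll": -0.03},{"jaw": 1,"linear": [-0.199,-0.09,0.067],"roll": -0.06},{"jaw": 1,"linear": [-0.199,-0.14,0.104],"roll": -0.09},{"jaw": 1,"linear": [-0.199,-0.19,0.142],"roll": -0.12},{"jaw": 1,"linear": [-0.199,-0.24,0.179],"roll": -0.15},{"jaw": 1,"linear": [-0.199,-0.28,0.209],"roll": -0.18},{"jaw": 1,"linear": [-0.199,-0.2884,0.215],"roll": -0.1826},{"jaw": 1,"linear": [-0.199,-0.2884,0.215],"roll": -0.1826},{"jaw": 1,"linear": [-0.199,-0.2884,0.215],"roll": -0.1826},{"jaw": 1,"linear": [-0.15,-0.289,0.215],"roll": -0.1826},{"jaw": 1,"linear": [-0.1,-0.29,0.215],"roll": -0.1826},{"jaw": 1,"linear": [-0.06,-0.29,0.2153],"roll": -0.1826},{"jaw": 1,"linear": [-0.0557,-0.29,0.2153],"roll": -0.1826},{"jaw": 1,"linear": [-0.0557,-0.29,0.2153],"roll": -0.1826},{"jaw": 1,"linear": [-0.0557,-0.29,0.2153],"roll": -0.1826}]}}

```text
t: 38.52
tool_pos: [0.5125, -0.2539, 0.0456]
orientation: [0.981, 1.333, -0.965]
force: [0.2, 0.7, -0.8]
opening: 0.0498
```

```bash
python3 g.py 0.5114,-0.2535,0.0155,18.0
```

```text
t 38.52 pos [ 0.5125 -0.2539  0.0456] yaw 18.02 open 0.0498 F [ 0.2  0.7 -0.8] q6 -0.87 tilt [0.0128 0.0008]
0.5114,-0.2535,0.0155,18.0 -> linear [0.0502, -0.0022, -0.0013] roll 0.0006 | dist 0.03
```

Request:
{"fn": "apply_moves", "kwargs": {"series": [{"jaw": 1,"linear": [0.015,-0.002,-0.001],"roll": 0},{"jaw": 1,"linear": [0.03,-0.002,-0.001],"roll": 0},{"jaw": 1,"linear": [0.041,-0.002,-0.001],"roll": 0},{"jaw": 1,"linear": [0.045,-0.002,-0.001],"roll": 0},{"jaw": 1,"linear": [0.048,-0.002,-0.001],"roll": 0},{"jaw": 1,"linear": [0.0495,-0.002,-0.001],"roll": 0},{"jaw": 1,"linear": [0.0505,-0.002,-0.001],"roll": 0},{"jaw": 1,"linear": [0.051,-0.002,-0.001],"roll": 0},{"jaw": 1,"linear": [0.051,-0.002,-0.001],"roll": 0},{"jaw": 1,"linear": [0.051,-0.002,-0.001],"roll": 0}]}}

```text
t: 39.78
tool_pos: [0.5117, -0.2538, 0.0158]
orientation: [0.981, 1.333, -0.965]
force: [-2.5, 0.3, 6.2]
opening: 0.0497
```

```bash
python3 g.py 0.45,0.0,0.25,18
```

```text
t 39.77 pos [ 0.5117 -0.2538  0.0158] yaw 18.02 open 0.0497 F [-2.5  0.3  6.2] q6 -0.87 tilt [0.0129 0.0012]
0.45,0.0,0.25,18 -> linear [-0.3904, 0.038, -0.4336] roll 0.0008 | dist 0.351
```

Request:
{"fn": "apply_moves", "kwargs": {"series": [{"jaw": 0.0,"linear": [0,0,0],"roll": 0},{"jaw": -1,"linear": [0,0,0],"roll": 0},{"jaw": -1,"linear": [0,0,0],"roll": 0},{"jaw": -1,"linear": [0,0,0],"roll": 0},{"jaw": -1,"linear": [0,0,0],"roll": 0},{"jaw": -1,"linear": [-0.03,0,0],"roll": 0},{"jaw": -1,"linear": [-0.1,0,0],"roll": 0},{"jaw": -1,"linear": [-0.19,0,0],"roll": 0},{"jaw": -1,"linear": [-0.28,0,0],"roll": 0},{"jaw": -1,"linear": [-0.37,0,0],"roll": 0},{"jaw": -1,"linear": [-0.39,0.01,-0.1],"roll": 0},{"jaw": -1,"linear": [-0.39,0.02,-0.2],"roll": 0},{"jaw": -1,"linear": [-0.39,0.03,-0.3],"roll": 0},{"jaw": -1,"linear": [-0.39,0.038,-0.4],"roll": 0},{"jaw": -1,"linear": [-0.39,0.038,-0.434],"roll": 0},{"jaw": -1,"linear": [-0.39,0.038,-0.434],"roll": 0},{"jaw": -1,"linear": [-0.39,0.038,-0.434],"roll": 0},{"jaw": -1,"linear": [-0.39,0.038,-0.434],"roll": 0}]}}

```text
t: 42.02
tool_pos: [0.4502, -0.0008, 0.2499]
orientation: [0.982, 1.332, -0.966]
force: [-0.2, 0.2, -0.1]
opening: 0.0934
```

```bash
python3 g.py
python3 - <<'E'
from h import *
a=cam('top')['pixels'];b=cam('scene')['pixels']
A=cv2.resize(a,(800,600),interpolation=cv2.INTER_CUBIC)[120:500,60:760]
cv2.imwrite('pics/f1.png',A)
cv2.imwrite('pics/f2.png',cv2.resize(b[80:300],None,fx=1.5625,fy=1.5625))
E
```

```text
t 42.02 pos [ 0.4502 -0.0008  0.2499] yaw 17.94 open 0.0934 F [-0.2  0.2 -0.1] q6 -0.43 tilt [0.0129 0.0015]
```

View pics/f1.png

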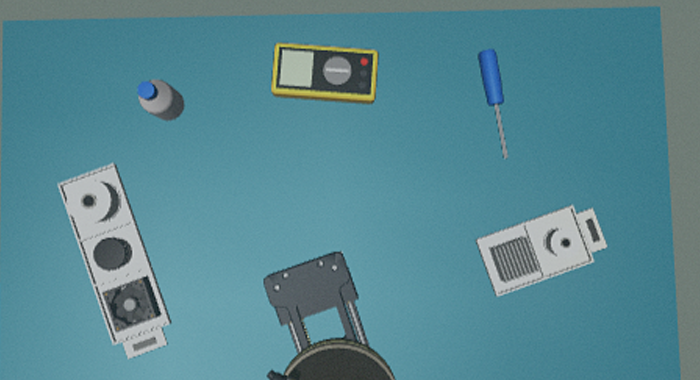

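View pics/f2.png

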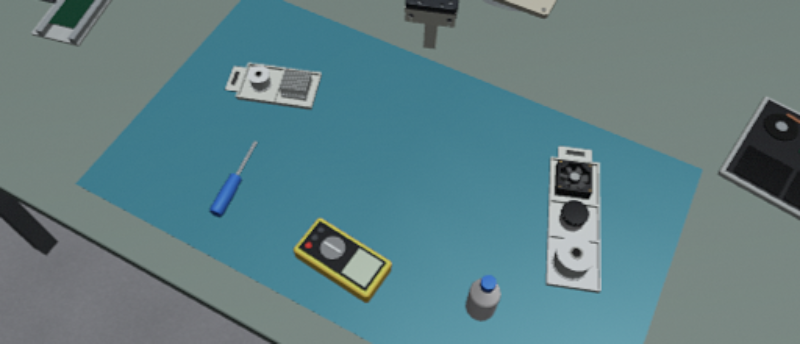

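Both views show all five parts upright in their bays. In the top view, tray3 has the fan (131,303), jar (112,254) and large spool (90,200); tray2 has the small spool (562,242) and heat sink (516,262). The bystanders have not moved.

```bash
python3 -c "
from plant import *
print(close_job())"
```

```text
the job is handed in; nothing more can be done
None
```

Both kits are made up and the job is handed in, at about 42 s of the 122 s allowed.

- **Order:** I placed the parts in the order you listed them. In the three-bay tray, the fan is next to the tab, the flux jar in the middle and the large spool at the far end. In the two-bay tray, the small spool is next to the tab and the heat sink in the other bay.
- **Setting down:** I lowered each part slowly until the wrist felt the floor (about 2–6 N upward), then opened the fingers and lifted straight up.
- **Last checks:** The final pictures from both cameras show all five parts upright inside the correct bays. The screwdriver, multimeter and bottle are where they started. The gripper is open, empty and clear of everything, and the wrist force reads about zero.
- **Disagreements:** My rough readings from the scene camera differed from the top camera by up to 7 mm for the fan and jar. The outlines from the top-camera positions matched the scene picture, so I used those, and every grasp closed at the expected width. The tool also picked up a tilt of about 0.7° over the run, with no visible effect on the parts.

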